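# Screw the lid onto a specimen canister without crossing its threads

### The arm

A 6-joint arm with a two-finger parallel gripper is mounted at the origin on the work surface. World frame = base frame: x ahead of the robot, y to its left, z up, the work surface at z = 0. Lengths are in mm, angles in degrees, forces in N, time in s.
With the tool pointing down it reaches from about 300 to 850 mm from the base axis. Payload 4.2 kg.
Tool frame: the origin (TCP) lies on the front face of the gripper's body, between the roots of the fingers; the fingertips stand 78 mm ahead of it and the grasp point (between the pads) lies 60 mm ahead of it (tcp_to_tips is the distance from the TCP to the fingertips, in mm); z points along the fingers, y is the line along which they close (so a half turn about z gives the same grasp; the last joint's range is limited). The gripper opens to 91 mm and grips with 3 to 60 N. Pads are 32 mm wide; open, the fingers measure 118 mm over their backs; the gripper's body (76 mm by 178 mm) begins 60 mm behind the grasp point.
Start: joints at [67.437, 18.312, 89.639, -0, 72.044, -1.146], TCP at [209.965, 535.303, 292.276] pointing down, gripper open.
Joint ranges: [-177.97, 177.97], [-48.28, 115.42], [12.27, 149.76], [-77.06, 257.06], [2.81, 150.46], [-146.56, 146.56]. Speed limits (degrees/s): [147.25, 147.25, 180, 180, 180, 180].

### API

Orientations are given as a 3x3 rotation matrix whose columns are the frame's x, y, z axes.
In Python, from plant import goto, movel, move_joints, command_gripper, pause, inverse_kinematics, get_image, Unreachable, close_job, look_for, pinpoint, get_t, get_joint_positions, get_joint_vel, get_joint_efforts, get_ee_pos, get_eef_rot, get_wrist_force, get_moment, get_opening, get_finger_force, tcp_to_tips gives the robot as it stands. The module is installed in compiled form; this text tells all that it offers. Calls block until the motion is done:
- goto(position, orientation): joint-space move of the TCP to a pose.
- movel(position, ori=None, speed=150): straight line of the TCP; ori=None keeps the orientation; speed is the mean speed in mm/s.
- move_joints(angles): joint-space move.
- command_gripper(opening): finger opening in mm; the grip force is fixed at half the most; returns when the fingers have stopped.
- pause(seconds).
- inverse_kinematics(position, orientation): joint angles nearest the present ones, or None.
- get_image(name): name is "side" or "top"; returns a dict with "image" (384x512x3 uint8, red, green, blue), "fov_y" (degrees; the focal length in pixels is half the picture's height over the tangent of half this angle, whatever the lens; pixels are square), "cx", "cy" (the principal point, pixels), "xyz" and "rotation" of the camera in the world. Camera axes: x right, y down, z forward; pixel columns grow to the right and rows downward; lengths in mm; the calibration is good to about 2 mm. A picture is of the moment at which its call begins. There is no depth.
A pose or a line that the arm cannot do raises Unreachable and nothing moves.
- close_job(): hands the job in; it is judged then, once.
Trained networks look in the newest picture that a camera, given by its name, has taken for a name from the list of things; names that differ only in an ending like _2 or _b are one class to them, and where a whole thing is asked for, a point or a joint stands for the part that bears it (a point fixed in the world has none). Each returns a list of dicts, best first, with "conf" (0 to 1); they miss things now and then, are a little off and sometimes report something else, mostly with a low value. They report only what shows in the picture. A call takes as long as a camera call. They do not tell look-alikes from the thing itself.
- look_for(camera, thing): "xyz" ([x, y, z] in mm, in world coordinates, good to about 4 mm: the middle of the surface that is visible of it).
- pinpoint(camera, thing): "xyz" ([x, y, z] in mm, in world coordinates, good to about 4 mm: a listed point, or the origin of a listed thing).
Readings, each from a call of its own:
- get_t(): time.
- get_joint_positions(): joint angles.
- get_joint_vel(): joint speeds.
- get_joint_efforts(): joint torques, N m.
- get_ee_pos(): TCP position.
- get_eef_rot(): TCP orientation.
- get_wrist_force(): force on the tool from outside, world axes, zero at the start.
- get_moment(): the same for the moment, N m.
- get_opening(): finger opening in mm.
- get_finger_force(): force on a finger pad.
Only numpy, scipy, OpenCV 4.12 (cv2) and the standard library are available. Lean on these libraries where they do the work, as an engineer would, in place of code of your own. Each camera call takes 0.05 s, during which the arm holds its last target. There are 200 camera calls.

### The job

Put the winged lid on the specimen canister standing in its sprung holder and screw it fully home (clockwise seen from above), then let go. Start it gently: if it stops turning before it has been drawn down, the threads are crossed, so stop at once, turn it back until you feel it drop into the thread and start again. Never force it, and leave the other things on the bench where they are.

Things in the scene. Friction and masses are not known exactly. Their poses are not given: they have to be found in the camera images.
- lid: Loose dark grey round plastic screw lid, 84 mm across, 140 g, standing upright on the bench. Origin: centre of its underside; z up through the lid. The cap is 27 mm tall; on top, along the lid's x, stands a wing to grip. The tops of cap and wing lie 27 and 58 mm above the origin.
- lid_wing (a point): Middle of the lid's upright wing (grip bar), on the lid's axis, 45 mm above the lid's origin; axes as the lid's. The wing is 52 mm long along x, 14 mm thick along y, 31 mm tall: grip it across its thickness.
- lid_lugs (a point): On the lid's axis at the height of the lug undersides, 1.5 mm above the lid's origin; axes as the lid's. Inside the skirt at +x, +y, -x and -y four lugs point inward, 6.5 mm (11 degrees) wide, 4 mm high, 64 mm free between opposite lugs.
- holder: Fixed holder, 150 x 150 mm base, origin centre of its underside, place varies. The canister in it also gives downward on a spring: it starts to sink at about 3 N of push, then takes 1 N per mm, at most 10 mm, and comes up again.
- canister_mouth (a point): Centre of the rim of the grey canister's neck, z up, about 125 mm above the bench. The neck's core is 60 mm across with a 6 mm high cone on top (52 mm at the rim); the thread stands out to 72 mm. Four equal thread starts, 90 degrees apart; their angle about the axis differs every time and is not given by these axes nor by any reading.
- thread_crest (a point): On the neck's axis, 8.3 mm below the rim: height of the flat thread crests. Each quarter turn has, clockwise from above: an upright stop (7 degrees, 2.5 mm higher than the crest), an open gap (20 degrees), a crest (63 degrees). A lug on a crest meets a stop if turned clockwise (crossed); turned back anticlockwise under a light push it drops 8 mm into a gap.
- thread_start (a point): On the neck's axis, 16 mm below the rim: height of the gap floors, where the lugs lie after dropping in (lid's origin 17.5 mm below the rim). In a gap a lug meets a stop if turned back further. Turned clockwise 63 to 72 degrees under a light push it slides along the groove under the crest, down 3.5 mm, to the stop at the groove's end: fully home.
- thread_home (a point): On the neck's axis, 19.5 mm below the rim: height of the lug undersides when the lid is fully home (lid's origin 21 mm below the rim; 7 mm when the lugs stand on top of the upright stops, 10 mm on the crests).
- canister (a joint): Twist of the canister in its holder against a torsion spring, rad, 0 at rest, positive anticlockwise seen from above, 3 N m per rad. It shows the torque put on the threads: turning under a push of 3 to 5 N takes up to 0.25 N m (0.08 rad); 0.54 N m (0.18 rad) either way is forcing and damages the thread.
- rack: Bystander: loose purple tube rack 90 x 150 x 45 mm, 0.6 kg. Origin: centre of its underside.
- bottle: Bystander: loose amber bottle, 60 mm across, 130 mm tall. Origin: centre of its underside.
- jar_lid: Bystander: plain small white jar lid, 48 mm across, 14 mm tall, no wing; it does not belong to the canister. Origin: centre of its underside.
- spatula: Bystander: flat steel lab spatula, 160 x 14 x 5 mm, lying on the bench. Origin: under its middle.
Mind the look-alikes: they are no part of the job. What is meant by the lid is not red or turquoise, and is the larger of those in its own colour.

How it is judged (in metres and radians):
On the way:
1. the lid is set on the canister's neck, upright (horizontal distance between lid and canister_mouth below 0.006 m and z of lid in the frame of canister_mouth below -0.004 m and angle between lid's own z axis and vertical below 0.08 rad), for 0.1 s.
At the end, for the whole second after the job is handed in: The lid is screwed fully home: its origin lies 19.8 mm or more below the neck's rim (home is 21 mm), within 5 mm of the canister's axis and upright within 0.04 rad, at rest, with the canister's twist back within 0.05 rad of 0 (horizontal distance between lid and canister_mouth below 0.005 m and z of lid in the frame of canister_mouth below -0.0198 m and angle between lid's own z axis and vertical below 0.04 rad and linear speed of lid below 0.02 m/s and value of joint canister between -0.05 and 0.05 rad); the robot touches nothing.
It fails at once if the lid is forced: the canister is twisted more than 0.18 rad (0.54 N m) either way (value of joint canister above 0.18 rad or value of joint canister below -0.18 rad).
It fails at once if a bystander is moved more than 30 mm (distance of any of rack, bottle, jar_lid, spatula from where it was at the start of the episode above 0.03 m).
It also fails if it takes over 72 s, if anything falls off the work surface, if the arm or the gripper's body presses on something with over 40 N, if the wrist force passes 120 N, or if a joint passes its speed limit or range.

## Working session

There is one attempt and no reset: what is moved stays moved. The work goes in short steps, each a Python script; the robot and the scene stay as the last script left them, time stands still between calls to the robot, and variables do not carry over. Pictures are saved under pics/ and viewed, at most 10 in all, crops included, and the job is handed in when it is done.

```bash
mkdir -p pics; cat > h.py <<'E'
import numpy as np, cv2
from plant import *
def cam(n):
    d=get_image(n); return d
def proj(d,p):
    f=d["image"].shape[0]/2/np.tan(np.radians(d["fov_y"]/2))
    c=np.array(d["rotation"]).T@(np.array(p,float)-np.array(d["xyz"]))
    return np.array([d["cx"]+f*c[0]/c[2], d["cy"]+f*c[1]/c[2]])
def ray(d,uv):
    f=d["image"].shape[0]/2/np.tan(np.radians(d["fov_y"]/2))
    v=np.array(d["rotation"])@np.array([(uv[0]-d["cx"])/f,(uv[1]-d["cy"])/f,1]); return np.array(d["xyz"],float),v/np.linalg.norm(v)
def tri(d1,u1,d2,u2):
    A=np.zeros((3,3));b=np.zeros(3)
    for d,u in((d1,u1),(d2,u2)):
        o,v=ray(d,u);P=np.eye(3)-np.outer(v,v);A+=P;b+=P@o
    return np.linalg.solve(A,b)
def save(d,name): cv2.imwrite("pics/"+name,cv2.cvtColor(d["image"],cv2.COLOR_RGB2BGR))
E
python3 - <<'E'
from h import *
for n in("side","top"):
    d=cam(n); save(d,n+"0.png"); print(n,d["fov_y"],d["cx"],d["cy"],d["xyz"],np.round(d["rotation"],3).tolist())
    for t in("lid","lid_wing","holder","canister_mouth","thread_home","jar_lid","bottle","rack","spatula"):
        for r in pinpoint(n,t)[:3]: print(t,np.round(r["xyz"],0),round(r["conf"],2),np.round(proj(d,r["xyz"])))
print(get_t())
E
```

```text
side 48.475432535640536 254.06817221059342 191.89340969195823 [  99.86395301 -674.41857589  642.32051563] [[0.799, -0.327, 0.504], [-0.601, -0.417, 0.682], [-0.012, -0.848, -0.53]]
lid [607. 320.   1.] 0.82 [193. 180.]
lid [564. 196.  -4.] 0.79 [202. 204.]
lid [698. 244.  -4.] 0.78 [232. 182.]
lid_wing [697. 247.  41.] 0.93 [230. 168.]
lid_wing [428. 134.  37.] 0.89 [165. 220.]
lid_wing [607. 314.  30.] 0.8 [192. 172.]
holder [539. -62.  -1.] 0.97 [250. 256.]
canister_mouth [538. -63. 119.] 0.88 [249. 213.]
thread_home [541. -65. 105.] 0.89 [251. 218.]
jar_lid [688. 140.   2.] 0.73 [250. 196.]
bottle [740.  44.  -2.] 0.65 [287. 206.]
rack [485. 376.  -3.] 0.72 [147. 186.]
rack [738.  40.  -3.] 0.34 [287. 207.]
spatula [ 466. -362.    2.] 0.77 [320. 361.]
top 51.90477262756384 252.1641226312585 190.0318418844587 [ 440.62702862   17.87467267 1068.45903459] [[-0.001, -0.991, 0.132], [-1.0, 0.0, -0.003], [0.003, -0.132, -0.991]]
lid [693. 248.   1.] 0.89 [168. 151.]
lid [604. 318.  -2.] 0.67 [142. 183.]
lid [428. 134.   1.] 0.63 [208. 247.]
lid_wing [696. 239.  48.] 0.86 [167. 145.]
lid_wing [429. 134.  34.] 0.75 [206. 247.]
lid_wing [609. 316.  34.] 0.74 [139. 178.]
holder [538. -63.  -3.] 0.6 [281. 206.]
canister_mouth [535. -59. 123.] 0.88 [283. 203.]
bottle [736.  42.  -1.] 0.57 [242. 135.]
rack [485. 375.   4.] 0.97 [118. 226.]
spatula [ 471. -361.   -3.] 0.76 [391. 231.]
1.0
```

```bash
python3 - <<'E'
import cv2,numpy as np
a=cv2.imread("pics/top0.png")[110:270,95:310]; b=cv2.imread("pics/side0.png")[140:270,130:310]
a=cv2.resize(a,None,fx=3.6,fy=3.6,interpolation=cv2.INTER_CUBIC);cv2.imwrite("pics/topc.png",a)
b=cv2.resize(b,None,fx=4.4,fy=4.4,interpolation=cv2.INTER_CUBIC);cv2.imwrite("pics/sidec.png",b)
E
```

```text
(no output)
```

View pics/topc.png

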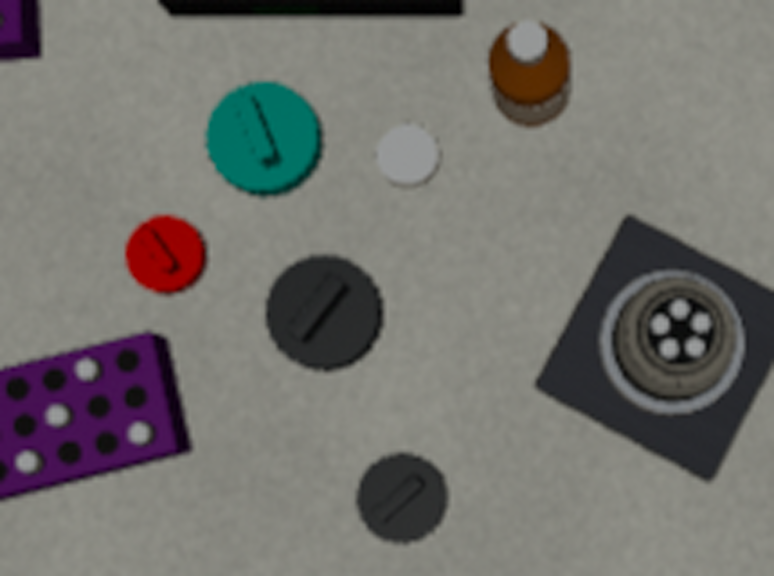

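View pics/sidec.png

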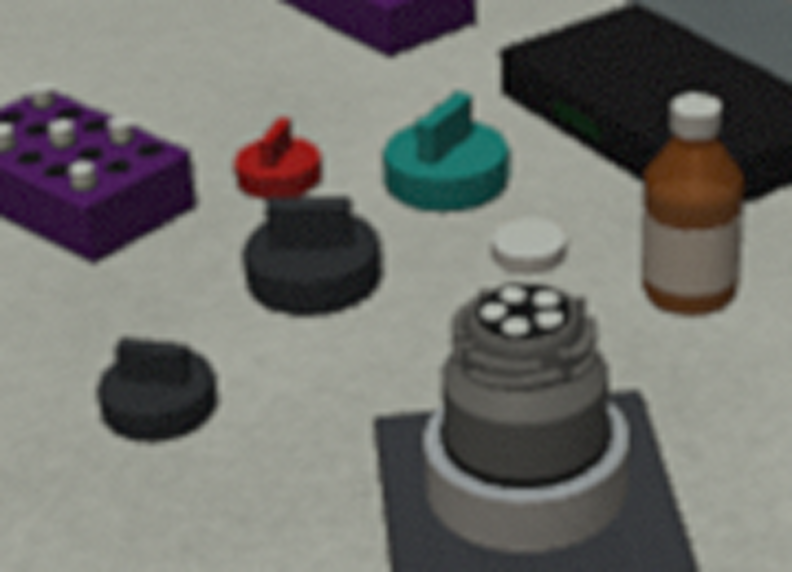

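The candidates in the top picture are turquoise (168,148), red (141,181), large grey (185,197) and small grey (207,248). The task's lid is the large grey one at (185,197): it is dark grey, it is the larger of the two greys, and the enlarged crop confirms this. The canister neck is at about (283,202) in top and (249,213) in side. Next I refine both positions by fitting the silhouettes.

```bash
cat >> h.py <<'E'
from scipy.optimize import minimize
def lidpts(x,y,th,z0=0):
    t=np.linspace(0,2*np.pi,60,endpoint=False); c=np.stack([42*np.cos(t),42*np.sin(t)],1)
    cap=np.vstack([np.c_[c,np.zeros(60)],np.c_[c,27*np.ones(60)]])
    w=np.array([[sx*26,sy*7,z] for sx in(-1,1) for sy in(-1,1) for z in(27,58)],float)
    R=np.array([[np.cos(th),-np.sin(th),0],[np.sin(th),np.cos(th),0],[0,0,1]])
    return [p@R.T+[x,y,z0] for p in(cap,w)]
def sil(d,parts,S=4):
    m=np.zeros((384*S,512*S),np.uint8)
    for p in parts:
        q=np.array([proj(d,k) for k in p]); q=((q+.5)*S).astype(np.int32)
        cv2.fillConvexPoly(m,cv2.convexHull(q),255)
    return cv2.resize(m,(512,384),interpolation=cv2.INTER_AREA)/255.
E
python3 - <<'E'
from h import *
D={n:cam(n) for n in("side","top")}
M={}
for n,d in D.items():
    u=proj(d,[564,196,25]); r=26
    g=d["image"].astype(float).mean(2); m=np.clip((105-g)/55,0,1)
    w=np.zeros_like(m); c=int(u[0]);rr=int(u[1]); w[rr-r:rr+r,c-r:c+r]=1
    if n=="side": 
        hs=d["image"].max(2).astype(float)-d["image"].min(2); m[hs>60]=0
    lab=cv2.connectedComponents((m*w>.4).astype(np.uint8))[1]; L=lab[rr,c]; k=cv2.dilate((lab==L).astype(np.uint8),np.ones((3,3)))
    M[n]=m*w*k
    print(n,u,M[n].sum())
def cost(p): return sum(np.abs(sil(D[n],lidpts(p[0],p[1],np.radians(p[2]),p[3]))-M[n]).sum() for n in D)
best=None
for a in(-50,-36,-20):
    r=minimize(cost,[564,196,a,0],method="Nelder-Mead",options=dict(initial_simplex=[[564,196,a,0],[572,196,a,0],[564,204,a,0],[564,196,a+12,0],[564,196,a,4]],maxiter=90))
    print(r.x.round(1),r.fun)
for n in D: print(n,[ (np.round(q["xyz"]),round(q["conf"],2)) for q in pinpoint(n,"lid_wing")+pinpoint(n,"canister_mouth")])
# wing end from side top edge pixels at z=58
for u in((190.9,185.5),(209.5,185.5)):
    o,v=ray(D["side"],u); print(o+v*(58-o[2])/v[2])
# canister black inside of rim
C=[]
for n,d in D.items():
    u=proj(d,[537,-61,124]).astype(int); im=cv2.resize(d["image"][u[1]-25:u[1]+25,u[0]-25:u[0]+25],None,fx=8,fy=8,interpolation=cv2.INTER_CUBIC)
    cv2.imwrite("pics/can_%s.png"%n,im[...,::-1]); C.append(im); print(n,u)
cv2.imwrite("pics/can.png",np.hstack(C)[...,::-1])
E
```

```text
side [200.7300995  195.08889165] 707.3878787878789
top [184.1601581  195.77224983] 807.8969696969697
[563.4 196.  -52.2  -1.3] 111.65062388591801
[ 5.634e+02  1.960e+02 -3.550e+01  4.000e-01] 115.04491978609626
[562.9 196.2 -31.9   0.7] 113.80998217468806
side [(array([558., 197.,  43.]), 0.81), (array([700., 248.,  40.]), 0.79), (array([426., 135.,  37.]), 0.68), (array([607., 314.,  32.]), 0.66), (array([535., -61., 121.]), 0.86)]
top [(array([609., 316.,  36.]), 0.97), (array([563., 194.,  48.]), 0.91), (array([696., 243.,  47.]), 0.73), (array([429., 137.,  33.]), 0.56), (array([538., -60., 125.]), 0.66), (array([565., 193.,  48.]), 0.17)]
[543.11512927 206.74685291  58.        ]
[582.15404202 176.16488789  58.        ]
side [248 210]
top [283 202]
```

View pics/can.png

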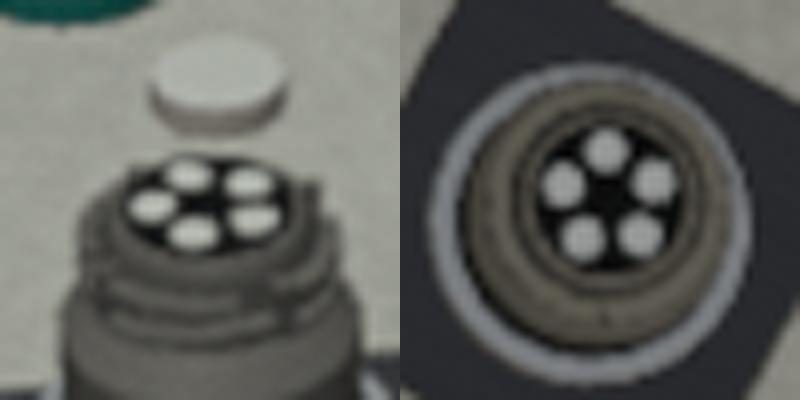

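The centre of the canister's black opening is at side (248.7,210.1) and top (283.4,201.3). The lid is at about (563,196) with its wing at about -37°. Next I grasp it.

```bash
cat >> h.py <<'E'
def down(yaw): # yaw deg of tool y axis about world z
    a=np.radians(yaw); y=np.array([np.cos(a),np.sin(a),0]); z=np.array([0,0,-1.]); return np.column_stack([np.cross(y,z),y,z])
E
python3 - <<'E'
from h import *
ds,dt=cam("side"),cam("top")
print("can",tri(ds,(248.7,210.1),dt,(283.4,201.3)))
print(get_wrist_force(),get_moment())
for yaw in(53,-127):
  for p in([563,196,108],[537,-61,250]):
    for dy in(0,100,-75):
      q=inverse_kinematics(p,down(yaw+dy)); print(yaw,p,dy,None if q is None else np.round(q,0))
E
```

```text
can [538.9742893  -60.01300869 124.73226235]
[-0.38151494 -0.49430215 -0.31866023] [ 0.00030562 -0.02262316 -0.05708244]
53 [563, 196, 108] 0 [ 18.  30. 100.  -0.  50. -35.]
53 [563, 196, 108] 100 [  18.   30.  100.   -0.   50. -135.]
53 [563, 196, 108] -75 [ 18.  30. 100.  -0.  50.  40.]
53 [537, -61, 250] 0 [ -8.  17.  98.  -0.  65. -61.]
53 [537, -61, 250] 100 None
53 [537, -61, 250] -75 [-8. 17. 98. -0. 65. 14.]
-127 [563, 196, 108] 0 [ 18.  30. 100.  -0.  50. 145.]
-127 [563, 196, 108] 100 [ 18.  30. 100.  -0.  50.  45.]
-127 [563, 196, 108] -75 [  18.   30.  100.   -0.   50. -140.]
-127 [537, -61, 250] 0 [ -8.  17.  98.  -0.  65. 119.]
-127 [537, -61, 250] 100 [-8. 17. 98. -0. 65. 19.]
-127 [537, -61, 250] -75 None
```

```bash
python3 - <<'E'
from h import *
R=down(53)
goto([563,196,190],R); command_gripper(70); movel([563,196,109],speed=120)
print(get_wrist_force())
command_gripper(0); print(get_opening(),get_finger_force(),get_wrist_force(),get_t())
movel([563,196,260],speed=200); print(get_opening(),get_wrist_force(),get_moment())
goto([539,-60,290],down(-28)); pause(.2)
print(get_opening(),get_ee_pos(),get_joint_positions(),get_t())
ds=cam("side"); save(ds,"s1.png"); 
print(pinpoint("side","lid"),pinpoint("side","lid_wing"),pinpoint("side","lid_lugs"))
u=proj(ds,[539,-60,215]).astype(int); print(u)
cv2.imwrite("pics/s1c.png",cv2.resize(ds["image"][u[1]-70:u[1]+80,u[0]-80:u[0]+80],None,fx=4,fy=4,interpolation=cv2.INTER_CUBIC)[...,::-1])
E
```

```text
[-0.38006217  0.46587676  0.67443805]
13.663784820990806 29.99693512916565 [-0.21103055 -0.08329295  0.60220792] 5.4583
13.826388363981437 [-0.81602938  0.41695863 -0.72022728] [-0.04392573 -0.01213019 -0.00988397]
14.030212939816694 [539.22320394 -58.94522913 289.61426494] [-7.45873874e+00  1.54928053e+01  9.41067461e+01  1.21127260e-02
  7.04346198e+01  2.04135636e+01] 7.5833
[{'xyz': [431.2, 137.1, -0.2], 'conf': 0.75}, {'xyz': [611.1, 319.8, 3.9], 'conf': 0.71}, {'xyz': [541.0, -58.2, 180.2], 'conf': 0.59}] [{'xyz': [426.1, 132.1, 37.1], 'conf': 0.93}, {'xyz': [606.6, 313.8, 30.2], 'conf': 0.77}, {'xyz': [538.4, -57.7, 108.0], 'conf': 0.72}, {'xyz': [533.2, -53.6, 225.7], 'conf': 0.6}, {'xyz': [697.0, 245.1, 43.0], 'conf': 0.57}] [{'xyz': [424.3, 139.3, 1.2], 'conf': 0.7}, {'xyz': [609.7, 318.8, 4.5], 'conf': 0.59}, {'xyz': [537.2, -56.8, 184.1], 'conf': 0.58}, {'xyz': [694.8, 241.3, 3.1], 'conf': 0.52}, {'xyz': [684.6, 145.7, 1.9], 'conf': 0.23}]
[247 173]
```

View pics/s1c.png

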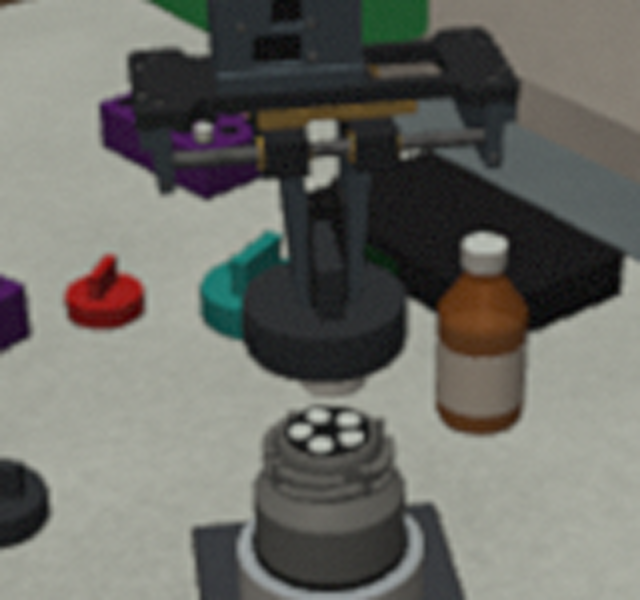

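The lid is held upright above the canister. The cap centre is at about side column 247.8 and the neck at about 248.7. I turn the wing across the side view and measure its offset in the grip.

```bash
python3 - <<'E'
from h import *
for yaw in(53,-20):
    goto([539,-60,290],down(yaw)); pause(.4)
    p=get_ee_pos(); r=get_eef_rot(); z0=p[2]-60-49
    d=cam("side"); g=d["image"].astype(float).mean(2)
    m=sil(d,lidpts(p[0],p[1],np.radians(yaw-90),z0)[:1])
    rows=np.where(m.sum(1)>30)[0]; print(yaw,p.round(2),np.round(r[:,2],4),rows[[0,-1]])
    for row in range(rows[-1]-14,rows[-1]-5,2):
        s=m[row]; l=np.where(s>0)[0]; lm=l[0]+1-s[l[0]]; rm=l[-1]+s[l[-1]]
        def edge(c,dirn):
            seg=g[row,c-6:c+7]; 
            lo=g[row,c+dirn*-6]; hi=g[row,c+dirn*6]; th=(lo+hi)/2
            for k in range(-6,6):
                a,b=g[row,c+dirn*k],g[row,c+dirn*(k+1)]
                if a<th<=b: return c+dirn*(k+(th-a)/(b-a))+.5
        print(row,"model",lm.round(1),rm.round(1),"seen",edge(int(lm),-1),edge(int(rm),1))
    print(proj(d,[539,-60,124.7]))
    c=[q["xyz"] for q in pinpoint("side","lid") if abs(q["xyz"][2]-180)<25]; print(c)
print(get_t(),get_wrist_force(),get_moment(),get_joint_positions().round(2) if hasattr(get_joint_positions(),'round') else get_joint_positions())
E
```

```text
53 [538.99 -60.01 290.04] [ 1.e-04 -0.e+00 -1.e+00] [170 195]
181 model 227.7 269.0 seen 227.0897435897436 268.9197247706422
183 model 227.7 269.0 seen 227.0 269.08910891089107
185 model 228.0 269.0 seen 227.53846153846155 268.95410628019323
187 model 228.1 269.0 seen 225.49 268.9141414141414
189 model 228.3 268.7 seen 228.2032967032967 268.41954022988506
[248.56047923 210.13236983]
[[541.9, -60.5, 178.9]]
-20 [538.98 -60.   289.98] [-1.e-04  0.e+00 -1.e+00] [170 195]
181 model 227.7 269.0 seen 227.25 268.9147465437788
183 model 227.7 269.0 seen 227.59259259259258 269.0833333333333
185 model 228.0 269.0 seen 227.36363636363637 268.96875
187 model 228.0 269.0 seen 225.5744680851064 269.0
189 model 228.3 268.7 seen 228.28443113772454 268.2417061611374
[248.56047923 210.13236983]
[[539.1, -61.8, 179.1]]
11.225 [-0.00778724 -0.63513665 -1.71863651] [-0.0865737   0.10339963 -0.03374807] [-7.57 15.46 94.1   0.   70.44 12.43]
```

```bash
cat >> h.py <<'E'
def F(n=6):
    s=[]
    for _ in range(n): s.append(np.r_[get_wrist_force(),get_moment()]); pause(.008)
    return np.mean(s,0)
E
python3 - <<'E'
from h import *
movel([539,-60,240],speed=150); pause(.2); b=F(20); np.save("b.npy",b); print("base",b.round(3),get_t())
z=232; movel([539,-60,z],speed=60); f=F()-b; print(z,f.round(2))
while f[2]<3.2 and z>204 and abs(f[5])<.3 and np.hypot(*f[:2])<6:
    z-=.7; t=get_t(); movel([539,-60,z],speed=30); f=F()-b; print(round(z,1),f.round(2),round(get_ee_pos()[2],1),round(get_t()-t,3))
print(get_t())
E
```

```text
base [ 0.085  0.039 -1.103 -0.102  0.089 -0.006] 12.075
232 [-0.06 -0.02  0.22  0.   -0.02  0.  ]
231.3 [ 0.05  0.14 -0.42  0.    0.    0.  ] 231.4 0.3
230.6 [-0.19 -0.01 -0.07 -0.01 -0.03  0.  ] 230.6 0.3
229.9 [-0.15 -0.04 -0.34  0.01 -0.   -0.01] 229.9 0.3
229.2 [-0.39  0.05 -0.23  0.01 -0.01  0.01] 229.2 0.3
228.5 [ 0.01 -0.24 -0.02  0.02  0.    0.02] 228.5 0.3
227.8 [ 0.   -0.07  0.49  0.01 -0.02  0.03] 227.8 0.3
227.1 [-0.33 -0.08  0.16  0.04 -0.01  0.  ] 227.1 0.3
226.4 [-0.19 -0.31 -0.32  0.04 -0.    0.03] 226.4 0.3
225.7 [-0.27 -0.01  0.17  0.01 -0.    0.02] 225.7 0.3
225.0 [ 0.18  0.08  0.15 -0.02  0.02  0.  ] 225.0 0.3
224.3 [-0.1   0.51 -0.15  0.01  0.   -0.  ] 224.3 0.3
223.6 [-0.86  0.05  3.19  0.02  0.17  0.01] 224.0 0.3
222.9 [-0.69 -0.29  3.92  0.06  0.17 -0.02] 223.1 0.3
16.3083
```

```bash
python3 - <<'E'
from h import *
b=np.load("b.npy"); z=222.7; yaw=-20
for i in range(34):
    yaw+=3; movel([539,-60,z],down(yaw),speed=60); f=F()-b; print(yaw,f.round(2),get_ee_pos().round(1))
    if f[2]<1.5 or abs(f[5])>.3 or f[2]>8: break
print(get_t(),get_opening())
E
```

```text
-17 [-0.86  0.39  4.24  0.14  0.15 -0.04] [539.1 -60.  222.8]
-14 [-0.31 -0.31 -0.17  0.01 -0.02 -0.03] [538.8 -60.  222.1]
16.9083 13.721061003768535
```

```bash
python3 - <<'E'
from h import *
b=np.load("b.npy"); z=222.; yaw=-12
movel([539,-60,z],down(yaw),speed=60); f=F()-b; print(f.round(2))
while f[2]<3 and z>210 and abs(f[5])<.25:
    z-=1; movel([539,-60,z],speed=30); f=F()-b; print(round(z,1),f.round(2),get_ee_pos().round(1))
print(get_t(),get_opening())
E
```

```text
[-0.2   0.41  0.04  0.02 -0.03 -0.  ]
221.0 [ 0.13  0.26  0.25  0.01 -0.02 -0.  ] [539. -60. 221.]
220.0 [-0.15 -0.08 -0.06  0.01 -0.04  0.  ] [539.  -60.  219.9]
219.0 [ 0.1  -0.13 -0.18  0.02 -0.05  0.02] [539. -60. 219.]
218.0 [-0.38 -0.28 -0.07  0.02 -0.02 -0.  ] [539.  -60.  217.9]
217.0 [ 0.06  0.22 -0.06 -0.02 -0.02 -0.  ] [539. -60. 217.]
216.0 [-0.96 -0.06  2.87 -0.02  0.11 -0.02] [539.1 -60.  216.4]
215.0 [-0.31 -0.16  4.11 -0.01  0.13  0.  ] [539.1 -60.  215.3]
19.3083 13.377913049729683
```

```bash
python3 - <<'E'
from h import *
b=np.load("b.npy"); z=215.; yaw=-12; hist=0
while yaw>-100:
    st=3 if yaw>-65 else 1.5
    yaw-=st; movel([539,-60,z],down(yaw),speed=60); f=F()-b; print(yaw,round(z,1),f.round(2),get_ee_pos().round(1)[2])
    if abs(f[5])>.3 or f[2]>9 : break
    z-=np.clip((4-f[2])*.5,-.6,.8)
    if z<205: break
print(get_t(),get_opening(),get_joint_positions()[5])
E
```

```text
-15 215.0 [-0.44 -0.49  4.1  -0.06  0.02  0.05] 215.2
-18 215.0 [-0.09 -0.58  4.16 -0.1  -0.01  0.07] 215.1
-21 215.1 [ 0.49 -0.51  4.72 -0.14 -0.05  0.06] 215.2
-24 215.5 [ 0.23 -0.52  3.92 -0.14 -0.03  0.05] 215.5
-27 215.4 [ 0.12 -0.62  4.22 -0.09 -0.01  0.06] 215.4
-30 215.6 [ 0.03  0.21  3.39 -0.   -0.08  0.04] 215.5
-33 215.3 [ 0.5   0.1   3.77 -0.08 -0.12  0.07] 215.3
-36 215.1 [ 0.27 -0.5   3.47 -0.06 -0.08  0.02] 215.1
-39 214.9 [ 0.1  -0.51  3.91 -0.14 -0.06  0.04] 214.9
-42 214.8 [ 0.02 -0.43  3.76 -0.13 -0.1   0.04] 214.8
-45 214.7 [ 0.33  0.06  3.26 -0.06 -0.11  0.04] 214.7
-48 214.3 [ 0.66  0.    3.41 -0.07 -0.09  0.04] 214.4
-51 214.0 [ 0.24 -0.41  3.68 -0.12 -0.06  0.03] 214.1
-54 213.9 [ 0.24 -0.32  3.46 -0.14 -0.03  0.06] 213.9
-57 213.6 [ 0.06 -0.61  3.45 -0.11 -0.02  0.02] 213.6
-60 213.3 [-0.09 -0.02  3.17 -0.06 -0.06  0.05] 213.4
-63 212.9 [ 0.47 -0.42  3.96 -0.11 -0.08  0.05] 213.0
-66 212.9 [ 0.13 -0.34  3.6  -0.12 -0.02  0.03] 212.9
-67.5 212.7 [ 0.27 -0.44  3.76 -0.11 -0.01  0.05] 212.7
-69.0 212.6 [-0.22  0.05  3.68 -0.12 -0.01  0.06] 212.6
-70.5 212.4 [ 0.31 -0.48  3.66 -0.13 -0.    0.04] 212.4
-72.0 212.3 [ 0.27 -0.4   3.89 -0.1   0.    0.05] 212.3
-73.5 212.2 [ 0.48 -0.85  4.   -0.11 -0.01  0.05] 212.2
-75.0 212.2 [ 0.06 -0.39  3.54 -0.02  0.03  0.05] 212.2
-76.5 212.0 [ 0.36 -0.18  4.02  0.01  0.03  0.04] 212.0
-78.0 212.0 [-0.29  0.06  4.26  0.01  0.03  0.08] 212.0
-79.5 212.1 [-0.23 -0.2   3.73  0.02  0.07  0.09] 212.1
-81.0 212.0 [-0.28 -0.19  4.26  0.02  0.07  0.09] 211.9
-82.5 212.1 [-0.39 -0.32  4.04 -0.01  0.19  0.15] 212.0
-84.0 212.1 [-0.98 -0.4   3.71 -0.05  0.29  0.2 ] 212.0
-85.5 212.0 [-1.67 -0.82  4.11 -0.12  0.43  0.26] 211.9
-87.0 212.0 [-2.19 -0.76  3.88 -0.19  0.53  0.32] 211.9
28.9083 13.899395258318782 79.3815932255424
```

```bash
python3 - <<'E'
from h import *
b=np.load("b.npy")
movel([539,-60,212.3],down(-82.5),speed=60); f=F()-b; print(f.round(2))
command_gripper(40); pause(.2); print((F()-b).round(2))
movel([539,-60,300],speed=100); goto([400,-60,380],down(-83)); goto([320,200,380],down(-40)); pause(.3); print(get_t())
ds,dt=cam("side"),cam("top")
C=[]
for n,d in(("side",ds),("top",dt)):
    for t in("lid","lid_wing"): print(n,t,[(q["xyz"],round(q["conf"],2)) for q in pinpoint(n,t) if q["xyz"][1]<20])
    u=proj(d,[539,-60,130]).astype(int); C.append(cv2.resize(d["image"][u[1]-30:u[1]+30,u[0]-30:u[0]+30],None,fx=6.5,fy=6.5,interpolation=cv2.INTER_CUBIC))
cv2.imwrite("pics/end.png",np.hstack(C)[...,::-1])
E
```

```text
[-2.76 -1.28  3.6  -0.23  0.6   0.16]
[-0.28 -0.17  1.28  0.05  0.08  0.01]
33.1083
side lid [([540.1, -60.0, 105.2], 0.87)]
side lid_wing [([537.5, -59.8, 148.3], 0.63)]
top lid [([540.4, -61.5, 105.6], 0.8)]
top lid_wing [([537.9, -61.8, 151.2], 0.84)]
```

View pics/end.png

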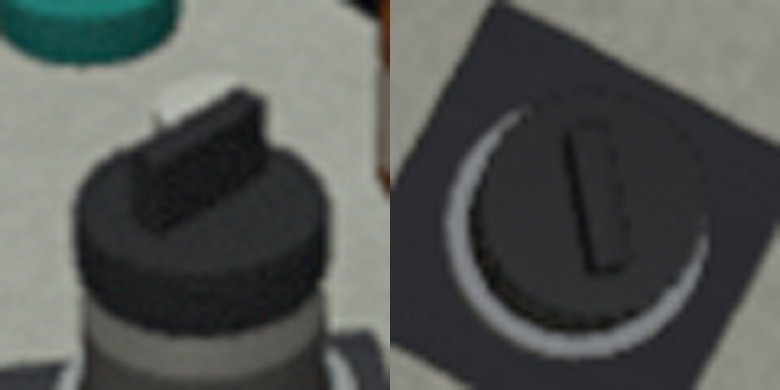

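The lid sits upright and level on the neck, with its origin about 20–21 mm below the rim. It turned through the full groove to the stop. I now hand the job in.

```bash
python3 -c "
from plant import *
print(close_job(), get_t())"
```

```text
the job is handed in; nothing more can be done
the job is handed in; nothing more can be done
```

The large grey lid is on the canister, screwed home to the stop with at most about 0.32 N m, and let go; the arm is clear and the job is handed in at about 33 s (the hand-in call returned no verdict).

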